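# Load a resin cartridge into the bench dispenser

### The job

Load the white resin cartridge lying on the table into the grey bench dispenser: slide it straight down, sideways on, into the slotted plate, its eared flange behind the plate and its nozzle forward, until the barrel is fully down in both slots, and let go. Then run the thrust rod forward by its black paddle until it bears on the hidden piston and presses the flange firmly (10 to 15 N) against the slotted plate, and leave it so. Work by feel, never pressing the cartridge with over 20 N, and leave everything else where it is.

Things in the scene. Friction and masses are not known exactly. Their poses are not given: they have to be found in the camera images.
- dispenser: Grey bench dispenser, screwed down. Origin on the table under seat; x = the way the nozzle of a loaded cartridge points, y left of that, z up. Base plate 12 mm high, 92 mm wide, x -210 to +115 mm. Rod guide block x -105 to -78 mm, 44 mm wide, top with screw heads at z 75 mm. Slotted plate at x 0 to 8, keeper behind it, nose cradle ahead.
- seat (a point): On the slot's axis, 55 mm above the table, in the back face of the upright aluminium slotted plate (8 mm thick, 72 wide); axes as dispenser. U slot open at the top, 34 mm wide, its bottom 16 mm below this point, walls straight to 11 mm above it, then sloping out to a 54 mm mouth 27 mm above it. A loaded cartridge pressed home has its origin here and x parallel.
- flange_space (a point): Middle of the 10 mm space (along x) between keeper and slotted plate, 5 mm behind the seat; axes as dispenser. The flange goes down into it from above. Keeper: plate 5 mm thick, front face 5 mm behind this point, with a 28 mm slot for the rod; its top, from 11 to 28 mm above this point, is bent back by 10 mm as a lead-in.
- leaf_springs (a point): On the axis at the front of the leaf springs: two steel leaves, 26 mm left and right, stand 7 mm out from the slotted plate into the flange space, sloping back to the plate from 3 to 23 mm above the axis. The flange has to be pushed down past them (2 to 8 N; its weight is not enough). They then hold it back on the keeper, 5 mm short of the plate; pressing it flat to the plate takes some 6 N.
- nose_cradle (a point): On the slot's axis in the middle of the nose cradle, a lower aluminium plate 8 mm thick, 72 mm wide, 86 mm ahead of the seat; axes as dispenser. Slot 34 mm wide, its bottom 16 mm below this point, its mouth sloping out up to 13 mm above it. It carries the front of the barrel.
- pusher: 12 mm steel thrust rod with a black paddle at its rear. Origin on its axis, 55 mm above the table, in the paddle's middle; x = forward, z up. Slides along x only; a brake holds it where it is left and drags with about 9 N. Its pressing end (18 mm disc) is 140 mm ahead of the origin and enters the cartridge's open rear. Starts 167 to 185 mm behind the seat; can go on to 107 mm behind it.
- paddle (a point): Middle of the paddle's rear face, 95 mm above the table; axes as pusher (x forward). The paddle is 12 mm thick along x, 44 mm wide and reaches from 47 to 115 mm above the table; push it here or pinch it from above. Pressing the piston with 10 to 15 N takes 19 to 24 N here, as the brake drags with 9 N; let go, the brake keeps up to 9 N on the piston.
- cartridge: White cartridge, blue cap, 90 to 180 g, lying on the table, axis 16 mm up. Origin on the axis in the front face of the flange; x to the nozzle, z up; x within 0.5 rad of the dispenser's x. Flange at the rear, x -5 to 0: two flat ears, 54 mm over them along y, 32 mm high. Barrel 32 mm thick to x 103, cap (18 mm) to x 134 mm. Bear on it or press it with no more than 20 N.
- cartridge_grip (a point): On the barrel's axis 42 mm ahead of the flange's front face; axes as cartridge. Grip across the barrel here: loaded, it lies free between slotted plate and nose cradle. The barrel's rear is open (22 mm bore). The black piston inside lies 10 to 30 mm in from the rear end, not to be seen from outside; it does not move under allowed pushes.
- spare_cartridge: Grey spare cartridge with a red cap, standing upright on its flange, 139 mm high; bystander. Origin at the centre of its underside.
- crusted_pot: Crusted grey mixing pot, 92 x 104 x 89 mm; bystander. Origin at the centre of its underside.
- film_carton: Long green and white carton, 46 x 165 x 42 mm (165 along its y); bystander. Origin at the centre of its underside.
- worn_disc: Brown worn cutting disc, 87 mm across, 8 mm thick; bystander. Origin at the centre of its underside.
- tape_roll: Roll of tan tape lying flat, 104 mm across, 25 mm high; bystander. Origin at the centre of its underside.
- green_slab_a: Pale slab of glass, 64 x 92 x 22 mm; bystander. Origin at the centre of its underside.
- marker_a: Red and white marker pen, 135 mm long, 16 mm thick; bystander. Origin at the centre of its underside.
- teal_heart: Small pale glass heart, 35 x 36 x 14 mm; bystander. Origin at the centre of its underside.

How it is judged:
On the way, in this order (a step that is already met when the one before it is completed fails the run):
1. the cartridge is down in the slot, its flange between keeper and slotted plate, and let go (z of cartridge in the frame of seat between -0.0025 and 0.0025 m and y of cartridge in the frame of seat between -0.0025 and 0.0025 m and x of cartridge in the frame of seat between -0.008 and 0.0015 m and angle between the x axis of cartridge and the x axis of seat, either way round below 0.06 rad and contact force between the fingers and cartridge below 0.2 N), for 0.2 s.
2. the rod bears on the piston and presses the flange firmly up against the slotted plate (contact force between pusher and cartridge above 7 N and x of cartridge in the frame of seat above -0.0015 m), for 0.2 s.
At the end, for the whole second after the job is handed in: Flange behind the slotted plate and against it (cartridge origin within 1.5 mm of the seat along x, 2.5 mm across and in height; axes parallel within 0.06 rad), the rod still bearing on the piston with over 7 N, the cartridge at rest (all of step 2 and z of cartridge in the frame of seat between -0.0025 and 0.0025 m and y of cartridge in the frame of seat between -0.0025 and 0.0025 m and x of cartridge in the frame of seat below 0.0015 m and angle between the x axis of cartridge and the x axis of seat, either way round below 0.06 rad and linear speed of cartridge below 0.01 m/s); the robot touches nothing.
It fails at once if the rod presses the cartridge with over 22 N, or the contacts of the cartridge with the dispenser, its springs and its rod add up to over 45 N (a push of some 20 N makes them some 40 N) (contact force between pusher and cartridge above 22 N or contact force between cartridge and dispenser above 45 N).
It fails at once if a bystander is moved by more than 20 mm (distance of any of spare_cartridge, crusted_pot, film_carton, worn_disc, tape_roll, green_slab_a, marker_a, teal_heart from where it was at the start of the episode above 0.02 m).
It also fails if it takes over 72 s, if anything falls off the work surface, if the arm or the gripper's body presses on something with over 40 N, if the wrist force passes 120 N, or if a joint passes its speed limit or range.

### The arm

A 6-joint arm with a two-finger parallel gripper is mounted at the origin on a cart in front of the work surface, level with it; the furniture and walls round the work are solid. World frame = base frame: x ahead of the robot, y to its left, z up, the work surface at z = 0. Lengths are in m, angles in rad, forces in N, time in s.
With the tool pointing down it reaches from about 0.375 to 0.9 m from the base axis. Payload 3.1 kg.
Tool frame: the origin (TCP) lies on the centre line of the jaws, within the pads' length; the fingertips stand 19 mm ahead of it and the grasp point (between the pads) is the TCP; y points along the fingers, x is the direction in which the jaws open and shut, and the axes are right-handed (so a half turn about y gives the same grasp; the last joint's range is limited). The gripper opens to 85 mm and grips with 20 to 120 N. Pads are 22 mm wide; open, the fingers measure 114 mm over their backs; the gripper's body (76 mm by 85 mm) begins 54 mm behind the grasp point. The pads swing forward as they close: fully open they stand 13 mm farther back than shut.
Start: joints at [1.135, 0.527, 1.433, -0, 1.181, -0.178], TCP at [0.159, 0.604, 0.25] pointing down, gripper open.
Joint ranges: [-3.08, 3.08], [-0.75, 2.2], [0.22, 2.44], [-1.43, 4.57], [0, 2.65], [-2.85, 2.85]. Speed limits (rad/s): [2.79, 2.79, 3.14, 3.14, 3.14, 3.14].

### API

Orientations are given as a unit quaternion [x, y, z, w].
In Python, from station import * gives the robot as it stands.
- The arm moves only by the tool step_arm, never from a script. Its argument "moves" is a list of rows, each a list of 7 numbers: the turn, a rotation vector about the tool's x, y, z in rad, then the shift along the tool's x, y, z in cm, then the closure, from -1 (fully open) to 1 (shut). A call has 1 to 12 rows; each row is the pose to reach, as a shift and turn from the pose measured when the call began, along the tool's axes at that moment; what a row does not reach only later rows make up. A row lasts 1/8 s, in which the tool goes at most 62.5 mm and 10.7 degrees, less where a joint would pass 70% of its speed; a pose out of reach is approached as far as the arm can. A call with a gripper value outside its range is refused whole. The fingers move at their own pace and stop on an object; "grip_force" is the grip in N (left out, the last holds). Time passes only in rows, so rows that repeat a pose let the fingers close. It gives the time, the measured TCP pose, the force and the opening at its end, in the units of the state.
- sense(): the state, without advancing time (a new reading comes with each control period).
- snapshot(name): name is "scene" or "top" or "wrist"; returns a dict with "frame" (420x560x3 uint8, red, green, blue), "z_map" (420x560 float32, m along the optical axis (not along the pixel's ray), 0 where there is no reading), "vfov" (degrees; the focal length in pixels is half the picture's height over the tangent of half this angle, whatever the lens; pixels are square), "cx", "cy" (the principal point, pixels), "dist" ([k1, k2, p1, p2, k3] as OpenCV has them; the pictures are not rectified), "xyz" and "orientation" of the camera in the world. Camera axes: x right, y down, z forward; pixel columns grow to the right and rows downward; lengths in m; the calibration is good to about 2 mm. A picture is of the moment at which its call begins.
- sign_off(): hands the job in, once; it reports no verdict.
The state is a dict: "t": time; "q": joint angles; "qd": joint speeds; "tau": joint torques, N m; "tcp_pos": TCP position; "tool_rot": TCP orientation; "force": force on the tool from outside, world axes, zero at the start; "ft_torque": the same for the moment, N m; "finger_gap": opening from 0.0 (shut) to 1.0 (fully open).
Only numpy, scipy, OpenCV 4.12 (cv2) and the standard library are available. Lean on these libraries where they do the work, as an engineer would, in place of code of your own. Each camera call takes 0.05 s, during which the arm holds its last target.

## Working session

There is one attempt and no reset: what is moved stays moved. The work goes in short steps, Python scripts to look and compute and a tool call to move; the robot and the scene stay as the last step left them, time stands still between calls to the robot, and variables do not carry over. Pictures are saved under pics/ and viewed, and the job is handed in when it is done.

Besides the shell and the picture viewer there is one more tool, called after "Call:" by a JSON object that holds its "name" and its "arguments". step_arm: Moves the arm, as the interface text tells. Its arguments: {"type":"object","properties":{"moves":{"type":"array","items":{"type":"array","items":{"type":"number"}}},"grip_force":{"type":"number"}},"required":["moves"]}

```bash
ls; mkdir -p pics; python3 - <<'E'
from station import *
import cv2,pickle,numpy as np
print(sense())
for n in ["scene","top","wrist"]:
    s=snapshot(n); pickle.dump(s,open(f"pics/{n}0.pkl","wb"))
    cv2.imwrite(f"pics/{n}0.png",s["frame"][:,:,::-1]); print(n,s["vfov"],s["cx"],s["cy"],s["dist"],s["xyz"],s["orientation"])
E
```

```text
pics
{'t': 0.0, 'q': array([ 1.13546684e+00,  5.28488993e-01,  1.43390574e+00,  2.19445796e-05,
        1.18139387e+00, -1.78510799e-01]), 'qd': array([ 5.84048707e-04, -1.74511326e-03, -1.84451267e-03,  1.79434055e-05,
       -7.61023240e-04,  1.04679148e-03]), 'tau': array([ 1.45813206e-04, -4.42360246e+01, -1.78023112e+01, -2.54829692e-04,
        8.48631462e-03, -6.26502327e-06]), 'tcp_pos': array([0.15843621, 0.60388697, 0.24931846]), 'tool_rot': array([ 0.56026436,  0.43115995, -0.43254495, -0.55956216]), 'force': array([-0.87866654,  0.45118178, -0.57842588]), 'ft_torque': array([-0.0033355 ,  0.05316459,  0.00999682]), 'finger_gap': 1.0049811387635874}
scene 42.644810048266244 277.5712927022229 202.30569925513902 [-0.20314898  0.          0.          0.          0.        ] [-0.35572103 -1.30703189  1.08631963] [ 0.84218278 -0.27122709  0.15252066 -0.44034246]
top 51.32947022796316 279.3444068136917 208.34027616100605 [-0.09625883  0.          0.          0.          0.        ] [ 0.35439484 -0.12061676  1.2137877 ] [-0.69985969  0.70994691 -0.05786933  0.05313133]
wrist 69.69300880883068 273.22252180109894 210.94564473692296 [-0.04728411  0.          0.          0.          0.        ] [0.09039909 0.6223648  0.37363049] [0.78410719 0.60464512 0.08466241 0.11141127]
```

View pics/scene0.png

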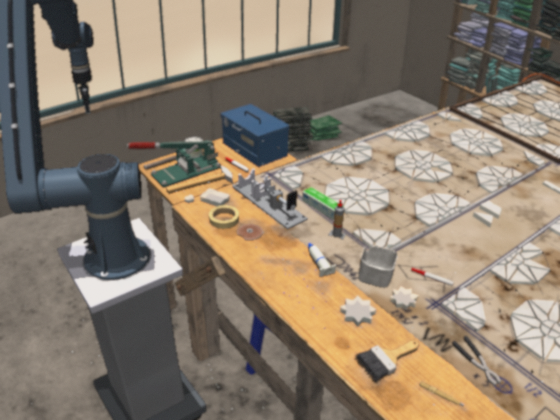

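View pics/top0.png

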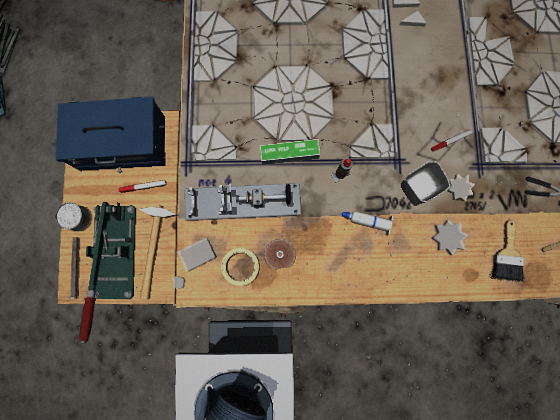

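View pics/wrist0.png

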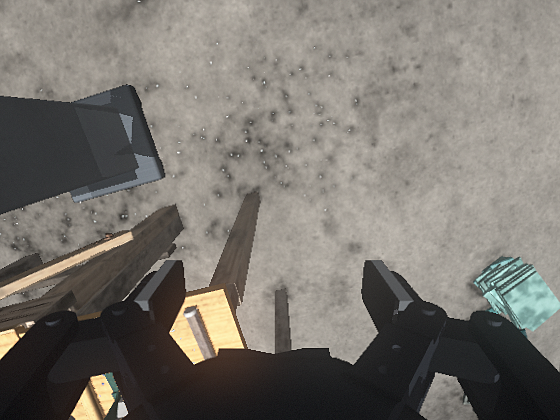

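The top view shows the dispenser at about (243,199), with the paddle on the right at (293,195) and the nose on the left. The cartridge lies at about (367,221), cap to the left at (345,214). Next I'll measure their positions from the depth data.

```bash
cat > h.py <<'E'
import numpy as np,cv2,pickle
from scipy.spatial.transform import Rotation as R
def K(s):
    f=s["frame"].shape[0]/2/np.tan(np.radians(s["vfov"])/2)
    return np.array([[f,0,s["cx"]],[0,f,s["cy"]],[0,0,1]])
def cloud(s):
    h,w=s["z_map"].shape
    u,v=np.meshgrid(np.arange(w),np.arange(h))
    p=cv2.undistortPoints(np.stack([u,v],-1).reshape(-1,1,2).astype(float),K(s),np.array(s["dist"])).reshape(h,w,2)
    z=s["z_map"].astype(float)
    P=np.stack([p[...,0]*z,p[...,1]*z,z],-1)
    W=P@R.from_quat(s["orientation"]).as_matrix().T+np.array(s["xyz"])
    W[z<=0]=np.nan
    return W
def proj(s,X):
    Rc=R.from_quat(s["orientation"]).as_matrix()
    r,_=cv2.Rodrigues(Rc.T); t=-Rc.T@np.array(s["xyz"])
    return cv2.projectPoints(np.atleast_2d(X).astype(float),r,t,K(s),np.array(s["dist"]))[0].reshape(-1,2)
E
python3 - <<'E'
from h import *
s=pickle.load(open("pics/top0.pkl","rb")); W=cloud(s)
for u,v in [(243,175),(367,221),(350,215),(388,226),(187,190),(298,190),(190,217),(298,213),(293,195),(343,170)]: print(u,v,W[v,u].round(4))
m=(W[...,2]>0.008)&(W[...,2]<0.2)
x,y=W[...,0],W[...,1]
c=cv2.resize(s["frame"][165:265,170:410],None,fx=3.3,fy=3.3,interpolation=cv2.INTER_CUBIC)
cv2.imwrite("pics/topz.png",c[:,:,::-1])
h=np.nan_to_num(W[165:265,170:410,2])
cv2.imwrite("pics/toph.png",cv2.resize(cv2.applyColorMap((np.clip(h/0.13,0,1)*255).astype(np.uint8),cv2.COLORMAP_JET),None,fx=3.3,fy=3.3,interpolation=0))
E
```

```text
243 175 [ 6.441e-01 -2.810e-02  5.000e-04]
367 221 [ 0.5036 -0.3703  0.0285]
350 215 [ 0.5215 -0.3246  0.0243]
388 226 [ 0.4886 -0.4274  0.0308]
187 190 [0.6006 0.1288 0.0119]
298 190 [ 0.596  -0.1832  0.0127]
190 217 [0.5232 0.1181 0.0164]
298 213 [ 0.5314 -0.182   0.0087]
293 195 [ 0.5823 -0.1689  0.0105]
343 170 [ 0.6316 -0.2988  0.0953]
```

View pics/topz.png

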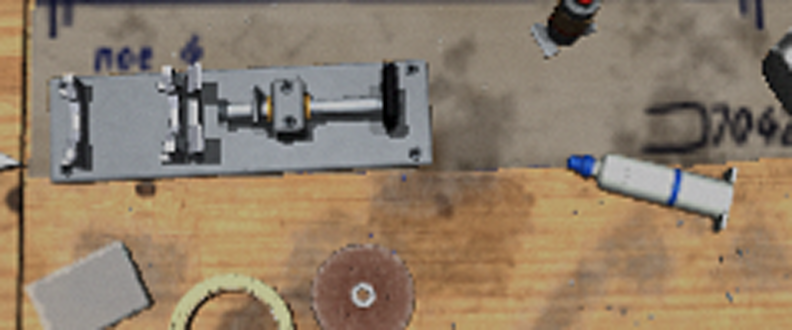

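View pics/toph.png

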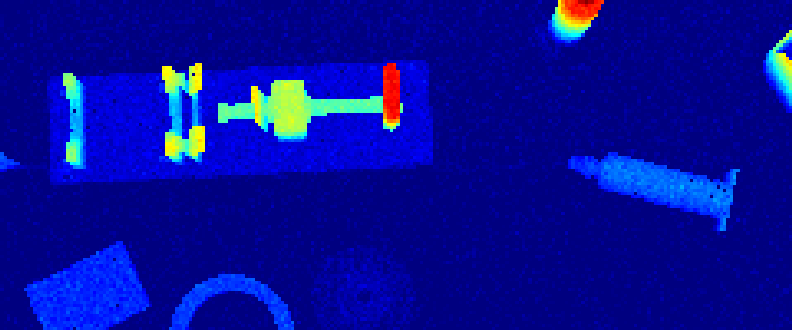

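```bash
python3 - <<'E'
from h import *
s=pickle.load(open("pics/top0.pkl","rb")); W=cloud(s)
sub=np.zeros(W.shape[:2],bool); sub[180:222,180:303]=1
m=sub&(W[...,2]>0.006)
P=W[m][:,:2]; r=cv2.minAreaRect((P*1000).astype(np.float32)); print("disp",r, cv2.boxPoints(r))
sub[:]=0; sub[208:240,335:398]=1
m=sub&(W[...,2]>0.006)
P=W[m][:,:2]; r=cv2.minAreaRect((P*1000).astype(np.float32)); print("cart",r,cv2.boxPoints(r))
st=R.from_quat([0.56026436,0.43115995,-0.43254495,-0.55956216]).as_matrix(); print(st.round(3))
# fine: brown wood/paddle
sub[:]=0; sub[180:210,283:300]=1
m=sub&(W[...,2]>0.1); print("paddle",W[m].mean(0), W[m].min(0),W[m].max(0))
E
```

```text
disp ((571.180908203125, -22.214141845703125), (344.4063720703125, 114.25531005859375), 89.3208999633789) [[ 512.01624 -193.72815]
 [ 626.26355 -195.08234]
 [ 630.3456   149.29987]
 [ 516.09827  150.65405]]
cart ((503.84149169921875, -373.1270751953125), (148.44699096679688, 76.54640197753906), 87.87355041503906) [[ 462.84058 -445.87933]
 [ 539.3342  -448.7196 ]
 [ 544.8424  -300.37482]
 [ 468.34875 -297.53455]]
[[ 0.254 -0.001 -0.967]
 [ 0.967 -0.002  0.254]
 [-0.002 -1.     0.   ]]
paddle [ 0.5707491  -0.15221671  0.11251087] [ 0.5496117  -0.15771083  0.10164415] [ 0.59236248 -0.14686114  0.11770655]
```

```bash
cat >> h.py <<'E'
def toolrows(st,pos,Rt):
    Rc=R.from_quat(st["tool_rot"]); p=np.array(st["tcp_pos"])
    return np.r_[(Rc.inv()*Rt).as_rotvec(), Rc.inv().apply(np.array(pos)-p)*100]
def Rtool(a):  # tool x at world angle a, y down
    x=np.array([np.cos(a),np.sin(a),0]);y=np.array([0,0,-1.]);return R.from_matrix(np.c_[x,y,np.cross(x,y)])
E
python3 - <<'E'
from h import *
from station import *
s=pickle.load(open("pics/wrist0.pkl","rb"));st=sense()
Rc=R.from_quat(s["orientation"]);Rt=R.from_quat(st["tool_rot"])
print("cam in tool",(Rt.inv()*Rc).as_matrix().round(3), Rt.inv().apply(s["xyz"]-st["tcp_pos"]))
print(toolrows(st,[0.57,-0.02,0.30],Rtool(0)).round(3))
E
```

```text
cam in tool [[ 1.    -0.    -0.   ]
 [ 0.    -0.277  0.961]
 [-0.001 -0.961 -0.277]] [ 0.00022817 -0.12404949  0.07057057]
[ 1.0000e-03  1.3140e+00 -2.0000e-03 -4.9915e+01 -4.9780e+00 -5.5647e+01]
```

Call:
{"name": "step_arm", "arguments": {"moves": [[0,0.11,0,-4.2,-0.4,-4.6,-1],[0,0.22,0,-8.4,-0.8,-9.2,-1],[0,0.33,0,-12.6,-1.2,-13.8,-1],[0,0.44,0,-16.8,-1.7,-18.4,-1],[0,0.55,0,-21,-2.1,-23,-1],[0,0.66,0,-25.2,-2.5,-27.6,-1],[0,0.77,0,-29.4,-2.9,-32.2,-1],[0,0.88,0,-33.6,-3.4,-36.8,-1],[0,0.99,0,-37.8,-3.8,-41.4,-1],[0,1.1,0,-42,-4.2,-46,-1],[0,1.21,0,-46.2,-4.6,-50.6,-1],[0,1.314,0,-49.9,-5,-55.6,-1]]}}

```text
t: 1.65
tcp_pos: [0.57, -0.0217, 0.3002]
tool_rot: [0.708, -0.002, 0.001, -0.707]
force: [1.2, 0.6, -0.3]
finger_gap: 1.0
```

```bash
python3 - <<'E'
from h import *
from station import *
st=sense(); print(st["t"],st["tcp_pos"],st["q"],st["force"])
print(toolrows(st,[0.57,-0.07,0.28],Rtool(0)).round(3))
E
```

```text
1.65 [ 0.57001491 -0.02171468  0.30017245] [-0.23320586  0.39926991  1.51117529 -0.00151829  1.23218902 -0.2283376 ] [ 1.21998706  0.63349821 -0.28918688]
[ 1.000e-03 -4.000e-03 -1.000e-03  2.200e-02  2.023e+00 -4.826e+00]
```

Call:
{"name": "step_arm", "arguments": {"moves": [[0,0,0,0,1,-2.4,-1],[0,0,0,0,2,-4.8,-1],[0,0,0,0,2,-4.8,-1]]}}

```text
t: 2.02
tcp_pos: [0.5692, -0.071, 0.279]
tool_rot: [0.707, -0.004, 0.001, -0.707]
force: [-1.0, 1.1, 0.1]
finger_gap: 0.999
```

```bash
python3 - <<'E'
from h import *
from station import *
s=snapshot("wrist"); pickle.dump(s,open("pics/w1.pkl","wb")); cv2.imwrite("pics/w1.png",s["frame"][:,:,::-1])
pickle.dump(sense(),open("pics/w1s.pkl","wb"))
W=cloud(s); cv2.imwrite("pics/w1h.png",cv2.applyColorMap((np.clip(np.nan_to_num(W[...,2])/0.13,0,1)*255).astype(np.uint8),cv2.COLORMAP_JET))
E
```

```text
(no output)
```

View pics/w1.png

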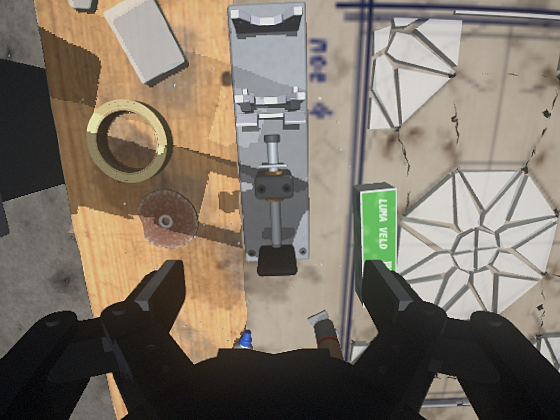

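View pics/w1h.png

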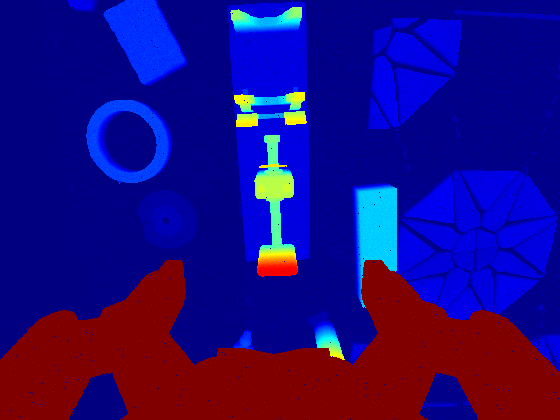

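```bash
python3 - <<'E'
from h import *
s=pickle.load(open("pics/w1.pkl","rb")); W=cloud(s)
c=s["frame"][0:290,215:330]
c=cv2.resize(c[:150],None,fx=6,fy=6,interpolation=cv2.INTER_CUBIC)[:, :]
cv2.imwrite("pics/w1z.png",c[0:600,:,::-1]);cv2.imwrite("pics/w1z2.png",cv2.resize(s["frame"][80:140,215:330],None,fx=6.9,fy=6.9,interpolation=cv2.INTER_CUBIC)[:,:,::-1])
z=W[...,2]
# side edges of base, per row
L=[];Rr=[]
for v in range(20,255):
    row=z[v]; 
    if np.nanmedian(row[240:300])<0.0: continue
    us=[u for u in range(215,330) if row[u]>0.006]
    if us: L.append(W[v,us[0]]);Rr.append(W[v,us[-1]])
L=np.array(L);Rr=np.array(Rr)
for P in(L,Rr):
    ok=P[:,2]<0.02; p=np.polyfit(P[ok,1],P[ok,0],1)
    for _ in range(3):
        r=P[:,0]-np.polyval(p,P[:,1]); ok=(P[:,2]<0.02)&(abs(r)<0.003); p=np.polyfit(P[ok,1],P[ok,0],1)
    print("side x=a*y+b",p,ok.sum(),np.std(r[ok]),"z",np.median(P[ok,2]))
# rod axis: points z 0.05-0.065 
m=(z>0.052)&(z<0.066); m[:, :262]=0;m[:,292:]=0;m[:130]=0;m[250:]=0
ys=W[m][:,1]; 
P=W[m]
for a in np.arange(-0.16,0.02,0.01):
    k=(P[:,1]>a)&(P[:,1]<a+0.01)
    if k.sum()>3: print(a.round(3),k.sum(),P[k,0].min().round(4),P[k,0].max().round(4),np.median(P[k,0]).round(4),P[k,2].max().round(4))
E
```

```text
side x=a*y+b [-0.0384723   0.52115596] 234 0.0005444060942957949 z 0.010469554798783864
side x=a*y+b [-0.03836306  0.61161107] 235 0.0006344718001532942 z 0.010393905033787676
-0.15 143 0.5537 0.59 0.5724 0.066
-0.14 74 0.5663 0.5774 0.5712 0.063
-0.13 78 0.5652 0.5762 0.5713 0.0626
-0.12 76 0.5653 0.5762 0.5713 0.0625
-0.11 81 0.5642 0.5762 0.5702 0.0625
-0.1 81 0.5642 0.575 0.5691 0.0621
-0.09 54 0.5597 0.5797 0.5697 0.0659
-0.06 107 0.5555 0.5889 0.5705 0.0659
-0.05 66 0.5614 0.574 0.5683 0.0627
-0.04 90 0.5627 0.5729 0.5678 0.063
-0.03 98 0.5616 0.5729 0.5673 0.0628
-0.02 123 0.5583 0.5752 0.5664 0.0656
```

View pics/w1z2.png

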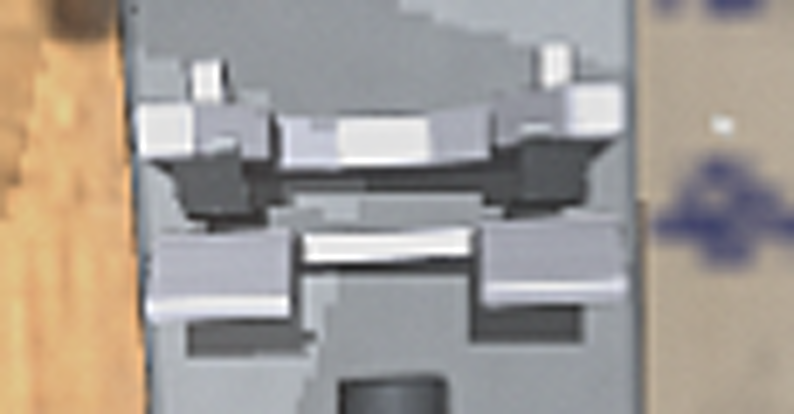

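```bash
python3 - <<'E'
from h import *
s=pickle.load(open("pics/w1.pkl","rb")); W=cloud(s)
th=0.0384; ex=np.array([-np.sin(th),np.cos(th)]); ey=np.array([-np.cos(th),-np.sin(th)])
o=np.array([0.5664,0.0])
D=np.dstack([(W[...,:2]-o)@ex,(W[...,:2]-o)@ey,W[...,2]])
# profile of points by column near y=±31 (plate flat tops)
for name,lo,hi in (("L",0.0295,0.0355),("R",-0.0355,-0.0295)):
    m=(D[...,1]>lo)&(D[...,1]<hi)&(D[...,2]>0.06)&(abs(D[...,0])<0.15)
    P=D[m]; P=P[np.argsort(P[:,0])]; print(name,P[::max(1,len(P)//45)][:,[0,2]].round(4).tolist())
m=(abs(D[...,1])<0.013)&(D[...,0]>-0.02)&(D[...,0]<0.06)&(D[...,2]>0.03)
P=D[m];P=P[np.argsort(P[:,0])]; print("mid",len(P),P[::max(1,len(P)//40)][:,[0,2]].round(4).tolist())
m=(abs(D[...,1])<0.02)&(D[...,2]>0.1);P=D[m];print("paddle top",P.min(0),P.max(0),P[:,2].mean())
m=(abs(D[...,1])<0.04)&(D[...,2]>0.006)&(D[...,2]<.02);P=D[m];print("base",np.percentile(P[:,0],[0,.05,99.95,100]))
m=(abs(D[...,1])<0.012)&(D[...,2]>0.045)&(D[...,0]>-0.03)&(D[...,0]<0.01);P=D[m];print("disc",P[:,0].max(),np.sort(P[:,0])[-12:])
E
```

```text
L [[-0.0615, 0.3526], [-0.0597, 0.353], [-0.0588, 0.3548], [-0.0571, 0.3446], [-0.0557, 0.3451], [-0.0545, 0.3511], [-0.0535, 0.3412], [-0.0532, 0.3452], [-0.053, 0.3467], [-0.0529, 0.3486], [-0.0528, 0.3394], [-0.0528, 0.3482], [-0.0527, 0.3364], [-0.0526, 0.3451], [-0.0526, 0.3446], [-0.0525, 0.3374], [-0.0525, 0.3426], [-0.0525, 0.346], [-0.0524, 0.3363], [-0.0524, 0.3338], [-0.0523, 0.3392], [-0.0523, 0.3327], [-0.0522, 0.3446], [-0.0522, 0.3358], [-0.0522, 0.3419], [-0.0521, 0.3437], [-0.0521, 0.3454], [-0.0521, 0.3351], [-0.052, 0.338], [-0.052, 0.3331], [-0.052, 0.3502], [-0.0519, 0.3476], [-0.0519, 0.344], [-0.0518, 0.3409], [-0.0518, 0.3402], [-0.0517, 0.3396], [-0.0516, 0.3482], [-0.0515, 0.3457], [-0.0514, 0.3395], [-0.0005, 0.0831], [0.0046, 0.0793], [0.0106, 0.0707], [0.0227, 0.0742], [0.0277, 0.0824], [0.1046, 0.0666], [0.1094, 0.0683]]
R [[-0.0641, 0.3513], [-0.0622, 0.3545], [-0.0617, 0.3546], [-0.0613, 0.3554], [-0.0606, 0.3565], [-0.0593, 0.3513], [-0.0578, 0.352], [-0.0568, 0.349], [-0.0563, 0.3473], [-0.0561, 0.3385], [-0.0559, 0.3351], [-0.0558, 0.3332], [-0.0557
[... 1003 characters left out ...]
, 0.0368], [0.0114, 0.0372], [0.0119, 0.0365], [0.0223, 0.0381], [0.0224, 0.0412], [0.0229, 0.0399], [0.0234, 0.0443], [0.0237, 0.0421], [0.0244, 0.0397], [0.0247, 0.0429], [0.0252, 0.0404], [0.0257, 0.0419], [0.0264, 0.0397], [0.0267, 0.0434], [0.0272, 0.0403], [0.0277, 0.0396], [0.028, 0.038], [0.0286, 0.0386], [0.029, 0.0415], [0.0297, 0.0394], [0.03, 0.0431]]
paddle top [-0.15604455 -0.01999816  0.10003891] [-0.04861041  0.01999705  0.36409523] 0.3404279092691142
base [-0.18676568 -0.18544395  0.13612911  0.13657434]
disc -0.011652545245288538 [-0.0120213  -0.01194812 -0.01188587 -0.01186464 -0.01178924 -0.01175932
 -0.01173086 -0.0117233  -0.0117218  -0.01171825 -0.01168225 -0.01165255]
```

```bash
cat > cart.py <<'E'
from h import *
def fit(W,roi):
    m=np.zeros(W.shape[:2],bool); m[roi]=1
    z=W[...,2]; m&=(z>0.006)&(z<0.05)
    n,l,stt,c=cv2.connectedComponentsWithStats(m.astype(np.uint8)); k=1+np.argmax(stt[1:,4]); m=l==k
    return m
E
python3 - <<'E'
from cart import *
from station import *
s=pickle.load(open("pics/top0.pkl","rb")); W=cloud(s)
m=fit(W,(slice(208,240),slice(335,398)))
P=W[m]; B=P[P[:,2]>0.02][:,:2]
c=B.mean(0); u=np.linalg.svd(B-c)[2][0]; u*=np.sign(u[1]); 
t=(P[:,:2]-c)@u; print(c,u,np.arctan2(-u[0],u[1]),t.min(),t.max())
tip=c+u*t.max(); g=tip-u*(0.134-0.042); print("grip",g)
yaw=-np.arctan2(u[0],u[1])
print(yaw,toolrows(sense(),[g[0],g[1],0.2],Rtool(yaw)).round(3))
E
```

```text
[ 0.50537213 -0.38005896] [0.26745702 0.96356979] -0.2707529380133958 -0.06000859638621524 0.07984071589234294
grip [ 0.50212004 -0.39177528]
-0.2707529380133958 [ 0.0000e+00  2.6500e-01 -3.0000e-03 -6.5150e+00  7.9860e+00 -3.2224e+01]
```

Call:
{"name": "step_arm", "arguments": {"moves": [[0,0.04,0,-1,1,-5,-1],[0,0.09,0,-2,2,-10.5,-1],[0,0.14,0,-3,3,-16,-1],[0,0.18,0,-4.2,4.5,-21.5,-1],[0,0.23,0,-5.4,6.5,-27,-1],[0,0.265,0,-6.5,8,-32.2,-1],[0,0.265,0,-6.5,8,-32.2,-1]]}}

```text
t: 2.95
tcp_pos: [0.5016, -0.3941, 0.1989]
tool_rot: [0.701, -0.098, 0.096, -0.7]
force: [0.1, 0.3, 0.2]
finger_gap: 1.001
```

```bash
python3 - <<'E'
from cart import *
from station import *
s=snapshot("wrist"); pickle.dump(s,open("pics/w2.pkl","wb")); cv2.imwrite("pics/w2.png",s["frame"][:,:,::-1])
W=cloud(s); 
m=fit(W,(slice(0,420),slice(190,360)))
P=W[m]; B=P[P[:,2]>0.024][:,:2]
c=B.mean(0); u=np.linalg.svd(B-c,full_matrices=False)[2][0]; u*=np.sign(u[1]); n=np.array([-u[1],u[0]])
t=(P[:,:2]-c)@u; w=(P[:,:2]-c)@n
tip=t.max()
for a in np.arange(t.min(),t.max(),0.008):
    k=(t>=a)&(t<a+.008)
    print((a-t.max()+.134).round(4),k.sum(),w[k].min().round(4),w[k].max().round(4),P[k,2].max().round(4))
print(c,u,t.min(),t.max(),-np.arctan2(u[0],u[1]))
E
```

```text
-0.0048 471 -0.027 0.0265 0.0335
0.0032 212 -0.0148 0.0148 0.0336
0.0112 213 -0.0148 0.0155 0.0336
0.0192 227 -0.0148 0.0155 0.0332
0.0272 230 -0.0148 0.0152 0.0334
0.0352 232 -0.016 0.016 0.034
0.0432 253 -0.016 0.016 0.0345
0.0512 257 -0.0161 0.0156 0.0339
0.0592 261 -0.016 0.0154 0.0337
0.0672 261 -0.016 0.0152 0.0339
0.0752 267 -0.0161 0.0162 0.0344
0.0832 278 -0.016 0.0158 0.0339
0.0912 281 -0.0149 0.0156 0.034
0.0992 241 -0.0149 0.0153 0.0333
0.1072 145 -0.0092 0.0093 0.027
0.1152 167 -0.0093 0.0092 0.0271
0.1232 112 -0.0064 0.0071 0.0243
0.1312 37 -0.0055 0.005 0.0229
[ 0.50721855 -0.37991005] [0.25735911 0.96631583] -0.05838894118865394 0.08044260545170456 -0.2602882568469483
```

View pics/w2.png

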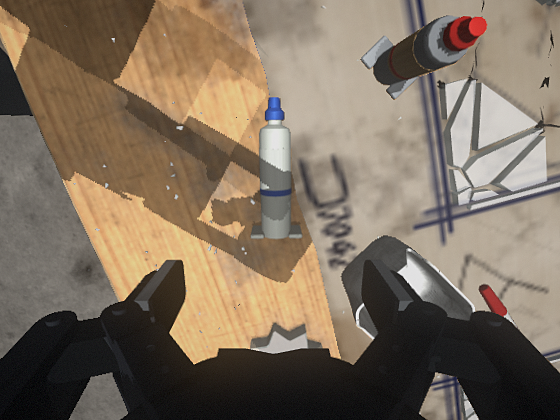

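```bash
python3 - <<'E'
from h import *
from station import *
s=pickle.load(open("pics/w2.pkl","rb")); W=cloud(s); st=sense()
T=R.from_quat(st["tool_rot"]).inv().apply((W-st["tcp_pos"]).reshape(-1,3)).reshape(W.shape)
m=(T[...,1]>-0.08)&(abs(T[...,0])<0.08)&(abs(T[...,2])<0.03)
P=T[m]; print(len(P),np.percentile(P[:,1],[50,90,98,99.5,100]))
for u,v in [(178,263),(170,265),(183,290),(372,264),(365,290)]: print(u,v,T[v,u].round(4))
c=np.array([0.50721855,-0.37991005]);u=np.array([0.25735911,0.96631583])
g=c-u*0.01156; print(g)
a=-np.arctan2(u[0],u[1])
for z in (0.1,0.03,0.023): print(toolrows(st,[g[0],g[1],z],Rtool(a)).round(3))
E
```

```text
55777 [-0.05679475  0.19732928  0.19956383  0.20024509  0.20181807]
178 263 [-0.0431 -0.0001  0.0083]
170 265 [-0.0453 -0.0042  0.0094]
183 290 [-0.0431  0.003  -0.0073]
372 264 [ 0.0434 -0.0032  0.0091]
365 290 [ 0.042  -0.0015 -0.0049]
[ 0.50424348 -0.39108066]
[-0.000e+00 -1.200e-02 -3.000e-03  2.100e-01  9.944e+00  1.300e-01]
[-0.0000e+00 -1.2000e-02 -3.0000e-03  2.3200e-01  1.6944e+01  1.2800e-01]
[-0.0000e+00 -1.2000e-02 -3.0000e-03  2.3400e-01  1.7644e+01  1.2800e-01]
```

Call:
{"name": "step_arm", "arguments": {"moves": [[0,-0.012,0,0.2,5,0.1,-1],[0,-0.012,0,0.23,10,0.13,-1],[0,-0.012,0,0.23,14,0.13,-1],[0,-0.012,0,0.23,16.5,0.13,-1],[0,-0.012,0,0.23,17.7,0.13,-1],[0,-0.012,0,0.23,17.7,0.13,-1]]}}

```text
t: 3.75
tcp_pos: [0.5049, -0.3897, 0.0226]
tool_rot: [-0.701, 0.092, -0.09, 0.702]
force: [-0.1, 1.2, 0.6]
finger_gap: 0.999
```

```bash
python3 - <<'E'
from h import *
from station import *
st=sense()
print(st["t"],st["tcp_pos"],st["force"],toolrows(st,[0.50424,-0.39108,0.021],Rtool(-0.2603)).round(3))
s=snapshot("wrist"); cv2.imwrite("pics/w3.png",s["frame"][:,:,::-1])
E
```

```text
3.75 [ 0.50488144 -0.38973874  0.02263646] [-0.12560493  1.22240759  0.6441883 ] [-0.001  0.001 -0.003 -0.027  0.164 -0.146]
```

View pics/w3.png

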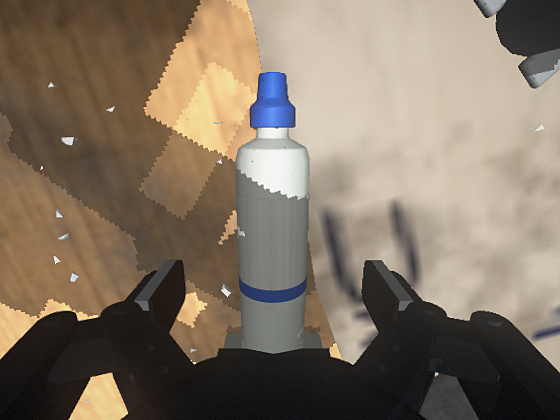

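The cartridge is centred between the pads (barrel at u≈272, pads at u≈180 and 365). I'll close on it.

Call:
{"name": "step_arm", "arguments": {"moves": [[0,0,0,0,0.15,-0.14,-0.4],[0,0,0,0,0.15,-0.14,0],[0,0,0,0,0.15,-0.14,0.5],[0,0,0,0,0.15,-0.14,1],[0,0,0,0,0.15,-0.14,1],[0,0,0,0,0.15,-0.14,1],[0,0,0,0,0.15,-0.14,1]], "grip_force": 30}}

```text
t: 4.68
tcp_pos: [0.505, -0.3923, 0.0227]
tool_rot: [0.701, -0.092, 0.091, -0.701]
force: [-0.5, 0.5, 5.2]
finger_gap: 0.364
```

```bash
python3 - <<'E'
from station import *
print(sense())
E
```

```text
{'t': 4.675, 'q': array([-0.83427605,  0.84990544,  1.52860167, -0.00193216,  0.76366376,
       -0.57336796]), 'qd': array([-0.00034339, -0.00103777,  0.00029473, -0.00081573,  0.00136715,
        0.00030025]), 'tau': array([ 9.29015572e-02, -4.66098225e+01, -1.00110412e+01,  5.08455886e-02,
       -2.37675989e-01, -3.74720621e-03]), 'tcp_pos': array([ 0.50501428, -0.39226642,  0.02266713]), 'tool_rot': array([ 0.70139006, -0.09195559,  0.09103263, -0.70093453]), 'force': array([-0.53544052,  0.46253417,  5.22010249]), 'ft_torque': array([ 0.10978745,  0.07369309, -0.02131183]), 'finger_gap': 0.36399040714593883}
```

Call:
{"name": "step_arm", "arguments": {"moves": [[0,0,0,0,-2,0,1],[0,0,0,0,-6,0,1],[0,0,0,0,-11,0,1],[0,0,0,0,-16,0,1],[0,0,0,0,-16,0,1]]}}

```text
t: 5.3
tcp_pos: [0.5074, -0.3944, 0.1884]
tool_rot: [0.704, -0.089, 0.094, -0.698]
force: [-0.2, -0.8, -1.3]
finger_gap: 0.365
```

```bash
python3 - <<'E'
from h import *
from station import *
st=sense()
s=snapshot("wrist"); cv2.imwrite("pics/w4.png",s["frame"][:,:,::-1]);pickle.dump((s,st),open("pics/w4.pkl","wb"))
print(st["t"],st["tcp_pos"],st["force"],toolrows(st,[0.5641,0.0593,0.183],Rtool(0.0384)).round(3))
W=cloud(s)
T=R.from_quat(st["tool_rot"]).inv().apply((W-st["tcp_pos"]).reshape(-1,3)).reshape(W.shape)
m=(T[...,1]>-0.03)&(T[...,1]<0.04)&(abs(T[...,0])<0.03)&(T[...,2]>0.012)&(T[...,2]<0.12); m[330:]=0
P=T[m]; t=P[:,2]
for a in np.arange(0.012,t.max(),0.008):
    k=(t>=a)&(t<a+.008)
    if k.sum()>5:print(a.round(4),k.sum(),P[k,0].min().round(4),P[k,0].max().round(4),P[k,1].min().round(4),np.percentile(P[k,1],5).round(4))
print("tip",np.sort(t)[-5:])
E
```

```text
5.3 [ 0.50740658 -0.3943876   0.18844349] [-0.1864078  -0.84687926 -1.33166151] [ 8.0000e-03 -2.9800e-01  7.0000e-03 -6.1600e+00  1.8200e-01  4.5308e+01]
0.012 1781 -0.0298 0.0292 -0.03 -0.0292
0.02 1262 -0.0162 0.0155 -0.0115 -0.0103
0.028 1310 -0.0162 0.0154 -0.0113 -0.0102
0.036 1409 -0.0163 0.0154 -0.0113 -0.0102
0.044 1484 -0.0165 0.0151 -0.011 -0.01
0.052 1526 -0.0162 0.0148 -0.0111 -0.0099
0.06 1339 -0.0155 0.0148 -0.0104 -0.009
0.068 833 -0.0102 0.0088 -0.0043 -0.0033
0.076 863 -0.0102 0.0088 -0.005 -0.0033
0.084 638 -0.0068 0.0054 -0.0015 -0.0003
0.092 55 -0.0058 0.0045 0.0003 0.0006
tip [0.09276735 0.09280504 0.09281436 0.09289403 0.09291512]
```

View pics/w4.png

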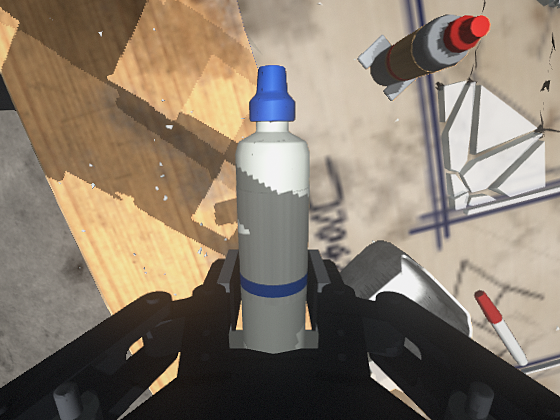

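Call:
{"name": "step_arm", "arguments": {"moves": [[0,-0.03,0,-0.7,0,5,1],[0,-0.07,0,-1.4,0,10,1],[0,-0.1,0,-2.1,0,15,1],[0,-0.13,0,-2.8,0,20,1],[0.003,-0.165,0.003,-3.4,0,25,1],[0.004,-0.2,0.004,-4.1,0,30,1],[0.006,-0.23,0.006,-4.8,0.1,35,1],[0.008,-0.265,0.007,-5.5,0.15,40,1],[0.008,-0.298,0.007,-6.1,0.18,45.3,1],[0.008,-0.298,0.007,-6.1,0.18,45.3,1],[0.008,-0.298,0.007,-6.1,0.18,45.3,1]]}}

```text
t: 6.72
tcp_pos: [0.562, 0.0606, 0.1805]
tool_rot: [-0.705, -0.011, 0.016, 0.708]
force: [0.5, -0.8, -1.7]
finger_gap: 0.362
```

```bash
cat > ins.py <<'E'
from h import *
from station import *
th=0.0384; ex=np.array([-np.sin(th),np.cos(th)]); ey=np.array([-np.cos(th),-np.sin(th)])
seat=np.array([0.5664,0.0])+ex*0.0223
def report(az,xo=-0.004,dz=0.006,dx=0.0411,lat=-0.0005):
    st=sense()
    Rt=R.from_quat(st["tool_rot"])
    tgt=seat+ex*(dx+xo)+ey*(lat)   # tool x=-ey ; cart at tool x=-0.0005 => +ey*0.0005 ; TCP must shift -ey*0.0005
    print("t",st["t"],"tcp",st["tcp_pos"].round(4),"F",st["force"].round(2),"M",st["ft_torque"].round(2),"gap",st["finger_gap"].__round__(4))
    org=st["tcp_pos"]+Rt.apply([-0.0005,dz,-dx]); d=org[:2]-seat
    print("cart in seat x %.4f y %.4f z %.4f"%(d@ex,d@ey,org[2]-0.055), "row to az",toolrows(st,[*tgt,0.055+az+dz],Rtool(th)).round(3))
E
python3 -c "
from ins import *
report(0.05)"
```

```text
t 6.725 tcp [0.562  0.0606 0.1805] F [ 0.46 -0.81 -1.67] M [-0.03  0.   -0.06] gap 0.3618
cart in seat x -0.0027 y 0.0026 z 0.1194 row to az [-4.000e-03  1.000e-03 -7.000e-03  3.060e-01  6.951e+00 -1.590e-01]
```

Call:
{"name": "step_arm", "arguments": {"moves": [[-0.004,0,-0.007,0.3,2,-0.15,1],[-0.004,0,-0.007,0.3,4,-0.15,1],[-0.004,0,-0.007,0.3,5.9,-0.15,1],[-0.004,0,-0.007,0.3,5.9,-0.15,1],[-0.004,0,-0.007,0.3,5.9,-0.15,1]]}}

```text
t: 7.35
tcp_pos: [0.5649, 0.0584, 0.1218]
tool_rot: [-0.707, -0.013, 0.013, 0.707]
force: [-0.3, 0.7, -0.8]
finger_gap: 0.365
```

```bash
python3 - <<'E'
from ins import *
report(0.047)
s=snapshot("wrist"); st=sense(); cv2.imwrite("pics/w5.png",s["frame"][:,:,::-1]);pickle.dump((s,st),open("pics/w5.pkl","wb"))
W=cloud(s)
d=W[...,:2]-seat; D=np.dstack([d@ex,d@ey,W[...,2]])
# check cradle lateral center: slot edges at top
m=(D[...,0]>0.078)&(D[...,0]<0.096)&(D[...,2]>0.06)&(D[...,2]<0.075)&(abs(D[...,1])<0.05)
P=D[m]; print(len(P),P.min(0),P.max(0))
m=(abs(D[...,0]-0.06)<0.05)&(D[...,2]>0.006)&(D[...,2]<0.02)&(abs(D[...,1])<0.06)
P=D[m]; print("base",P.min(0),P.max(0))
T=R.from_quat(st["tool_rot"]).inv().apply((W-st["tcp_pos"]).reshape(-1,3)).reshape(W.shape)
m=(T[...,1]>-0.03)&(T[...,1]<0.02)&(abs(T[...,0])<0.03)&(T[...,2]>0.02)&(T[...,2]<0.12); m[330:]=0
for lo,hi in((.02,.055),(.07,.09)):
    q=T[m&(T[...,2]>lo)&(T[...,2]<hi)]; print("cart T",q[:,0].min(),q[:,0].max(),np.percentile(q[:,1],5))
print("tip",np.sort(T[m][:,2])[-4:])
E
```

```text
t 7.35 tcp [0.5649 0.0584 0.1218] F [-0.31  0.75 -0.77] M [-0.03  0.03 -0.03] gap 0.3647
cart in seat x -0.0050 y -0.0002 z 0.0607 row to az [-0.000e+00 -1.000e-03  0.000e+00 -2.300e-02  1.376e+00  1.030e-01]
636 [ 0.08173863 -0.03604516  0.06032303] [0.09002467 0.0356304  0.06958335]
base [ 0.01005481 -0.04632288  0.00744653] [0.10999947 0.04629059 0.01971705]
cart T -0.01664935700278251 0.015319412699780195 -0.009868578619842293
cart T -0.010427237002488569 0.008736891137146015 -0.002893705787485036
tip [0.09258128 0.09259107 0.09264088 0.09268797]
```

View pics/w5.png

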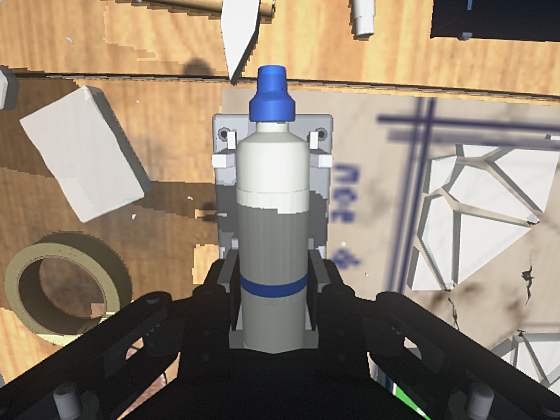

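Call:
{"name": "step_arm", "arguments": {"moves": [[0,-0.001,0,0,1,0.1,1],[0,-0.001,0,0,2,0.1,1],[0,-0.001,0,0,2.9,0.1,1],[0,-0.001,0,0,2.9,0.1,1],[0,-0.001,0,0,2.9,0.1,1]]}}

```text
t: 8.02
tcp_pos: [0.5652, 0.0597, 0.093]
tool_rot: [-0.707, -0.014, 0.014, 0.707]
force: [-0.4, 0.5, -1.2]
finger_gap: 0.363
```

```bash
python3 -c "
from ins import *
report(0.02)"
```

```text
t 8.025 tcp [0.5652 0.0597 0.093 ] F [-0.39  0.5  -1.2 ] M [-0.03  0.06  0.05] gap 0.3632
cart in seat x -0.0037 y -0.0007 z 0.0320 row to az [-0.000e+00  1.000e-03  1.000e-03 -6.200e-02  1.202e+00 -2.600e-02]
```

Call:
{"name": "step_arm", "arguments": {"moves": [[0,0,0,-0.05,0.3,-0.03,1],[0,0,0,-0.05,0.6,-0.03,1],[0,0,0,-0.05,0.9,-0.03,1],[0,0,0,-0.05,1.2,-0.03,1],[0,0,0,-0.05,1.2,-0.03,1]]}}

```text
t: 8.65
tcp_pos: [0.5647, 0.0592, 0.081]
tool_rot: [-0.707, -0.014, 0.014, 0.707]
force: [-0.4, -1.0, 0.5]
finger_gap: 0.369
```

```bash
python3 -c "
from ins import *
report(0.01)"
```

```text
t 8.65 tcp [0.5647 0.0592 0.081 ] F [-0.39 -1.04  0.48] M [-0.41  0.08  0.01] gap 0.3692
cart in seat x -0.0042 y -0.0002 z 0.0200 row to az [-0.     0.001  0.001 -0.013  0.997  0.016]
```

Call:
{"name": "step_arm", "arguments": {"moves": [[0,0,0,0,0.2,0,1],[0,0,0,0,0.4,0,1],[0,0,0,0,0.6,0,1],[0,0,0,0,0.6,0,1]]}}

```text
t: 9.15
tcp_pos: [0.5646, 0.0593, 0.0746]
tool_rot: [-0.707, -0.014, 0.014, 0.707]
force: [-0.3, 0.1, -0.3]
finger_gap: 0.364
```

```bash
python3 -c "
from ins import *
report(0.01)"
```

```text
t 9.15 tcp [0.5646 0.0593 0.0746] F [-0.3   0.08 -0.34] M [-0.22  0.04  0.02] gap 0.364
cart in seat x -0.0041 y -0.0000 z 0.0135 row to az [-0.     0.001  0.     0.001  0.356  0.005]
```

Call:
{"name": "step_arm", "arguments": {"moves": [[0,0,0,0,0.2,0,1],[0,0,0,0,0.4,0,1],[0,0,0,0,0.6,0,1],[0,0,0,0,0.6,0,1]]}}

```text
t: 9.65
tcp_pos: [0.5646, 0.0593, 0.0683]
tool_rot: [-0.707, -0.014, 0.014, 0.707]
force: [-0.5, -1.4, -0.6]
finger_gap: 0.372
```

```bash
python3 - <<'E'
from ins import *
report(0.003)
s=snapshot("wrist"); st=sense(); cv2.imwrite("pics/w6.png",s["frame"][:,:,::-1]);pickle.dump((s,st),open("pics/w6.pkl","wb"))
W=cloud(s)
T=R.from_quat(st["tool_rot"]).inv().apply((W-st["tcp_pos"]).reshape(-1,3)).reshape(W.shape)
m=(T[...,1]>-0.03)&(T[...,1]<0.02)&(abs(T[...,0])<0.007)&(T[...,2]>0.02)&(T[...,2]<0.12); m[330:]=0
for lo in np.arange(0.02,0.06,0.008):
    q=T[m&(T[...,2]>lo)&(T[...,2]<lo+.008)]; print("cart T",lo,np.percentile(q[:,1],[5,20]))
print("tip",np.sort(T[m][:,2])[-4:])
E
```

```text
t 9.65 tcp [0.5646 0.0593 0.0683] F [-0.51 -1.44 -0.57] M [-0.23 -0.01 -0.08] gap 0.372
cart in seat x -0.0041 y -0.0001 z 0.0073 row to az [-0.     0.001  0.    -0.001  0.432  0.007]
cart T 0.02 [-0.0094633  -0.00893439]
cart T 0.028 [-0.00905291 -0.00854077]
cart T 0.036000000000000004 [-0.00866901 -0.00813264]
cart T 0.044 [-0.00806681 -0.00748208]
cart T 0.052000000000000005 [-0.00763073 -0.00690104]
tip [0.09255835 0.0926074  0.09261041 0.09261592]
```

Call:
{"name": "step_arm", "arguments": {"moves": [[0,0,0,0,0.15,0,1],[0,0,0,0,0.3,0,1],[0,0,0,0,0.4,0,1],[0,0,0,0,0.4,0,1]]}}

```text
t: 10.2
tcp_pos: [0.5646, 0.0593, 0.0643]
tool_rot: [-0.707, -0.014, 0.014, 0.707]
force: [-0.9, -2.0, 0.8]
finger_gap: 0.362
```

```bash
cat > chk.py <<'E'
from ins import *
import sys
report(float(sys.argv[1]))
s=snapshot("wrist"); st=sense(); cv2.imwrite(f"pics/{sys.argv[2]}.png",s["frame"][:,:,::-1])
W=cloud(s)
T=R.from_quat(st["tool_rot"]).inv().apply((W-st["tcp_pos"]).reshape(-1,3)).reshape(W.shape)
d=W[...,:2]-seat; D=np.dstack([d@ex,d@ey,W[...,2]-0.055])
m=(D[...,2]>0.01)&(D[...,2]<0.03)&(abs(D[...,1])<0.003)&(D[...,0]>0.05)&(D[...,0]<0.098); m[330:]=0
q=D[m]; p=np.polyfit(q[:,0],q[:,2],1); print("top-of-barrel slope %.4f, axis z at x=0: %.4f, at 86: %.4f"%(p[0],p[1]-.016,np.polyval(p,.086)-.016))
m=(D[...,2]>-0.02)&(D[...,2]<0.03)&(abs(D[...,1])<0.02)&(D[...,0]>0.11)&(D[...,0]<0.15)
q=D[m]; print("tip x-134: %.4f"%(np.sort(q[:,0])[-3]-.134))
m=(D[...,2]>0.0)&(D[...,2]<0.03)&(abs(D[...,1])<0.025)&(D[...,0]>0.055)&(D[...,0]<0.08); m[330:]=0
q=D[m]; print("barrel y %.4f %.4f"%(q[:,1].min(),q[:,1].max()))
E
python3 chk.py 0.0 w7
```

```text
t 10.2 tcp [0.5646 0.0593 0.0643] F [-0.91 -2.04  0.76] M [-0.2  -0.   -0.06] gap 0.3624
cart in seat x -0.0041 y -0.0001 z 0.0032 row to az [-0.     0.001  0.    -0.003  0.326  0.007]
top-of-barrel slope -0.0630, axis z at x=0: 0.0059, at 86: 0.0005
tip x-134: -0.0045
barrel y -0.0163 0.0153
```

Call:
{"name": "step_arm", "arguments": {"moves": [[0,0,0,0,0.1,0,1],[0,0,0,0,0.2,0,1],[0,0,0,0,0.2,0,1]]}}

```text
t: 10.62
tcp_pos: [0.5647, 0.0591, 0.0632]
tool_rot: [-0.707, -0.014, 0.014, 0.707]
force: [-2.1, -2.0, 8.5]
finger_gap: 0.369
```

```bash
python3 chk.py 0.0 w8
```

```text
t 10.625 tcp [0.5647 0.0591 0.0632] F [-2.06 -1.98  8.53] M [-0.07  0.36  0.03] gap 0.3692
cart in seat x -0.0043 y -0.0001 z 0.0022 row to az [-0.     0.001  0.001 -0.01   0.224  0.029]
top-of-barrel slope -0.0504, axis z at x=0: 0.0045, at 86: 0.0002
tip x-134: -0.0045
barrel y -0.0165 0.0152
```

Call:
{"name": "step_arm", "arguments": {"moves": [[0.015,0,0,0,0.06,0,1],[0.03,0,0,0,0.12,0,1],[0.04,0,0,0,0.18,0,1],[0.04,0,0,0,0.18,0,1]]}}

```text
t: 11.18
tcp_pos: [0.5648, 0.0584, 0.0615]
tool_rot: [-0.693, -0.014, 0.014, 0.721]
force: [-2.1, -3.8, 5.1]
finger_gap: 0.364
```

```bash
python3 chk.py 0.0 w9
```

```text
t 11.175 tcp [0.5648 0.0584 0.0615] F [-2.05 -3.76  5.07] M [-0.56  0.22 -0.04] gap 0.364
cart in seat x -0.0047 y -0.0002 z -0.0011 row to az [-0.04   0.     0.001 -0.015  0.057  0.094]
top-of-barrel slope -0.0148, axis z at x=0: 0.0014, at 86: 0.0001
tip x-134: -0.0049
barrel y -0.0165 0.0153
```

Call:
{"name": "step_arm", "arguments": {"moves": [[0.01,0,0,0,0.05,0,1],[0.02,0,0,0,0.1,0,1],[0.02,0,0,0,0.1,0,1]]}}

```text
t: 11.6
tcp_pos: [0.5648, 0.0584, 0.0614]
tool_rot: [-0.685, -0.014, 0.014, 0.728]
force: [-2.1, -1.4, 10.1]
finger_gap: 0.368
```

```bash
python3 chk.py 0.0 w10
```

```text
t 11.6 tcp [0.5648 0.0584 0.0614] F [-2.07 -1.43 10.05] M [-0.47  0.54 -0.  ] gap 0.3682
cart in seat x -0.0046 y -0.0002 z -0.0020 row to az [-0.06   0.     0.001 -0.015  0.05   0.098]
top-of-barrel slope -0.0133, axis z at x=0: 0.0013, at 86: 0.0002
tip x-134: -0.0049
barrel y -0.0166 0.0152
```

Call:
{"name": "step_arm", "arguments": {"moves": [[0,0,0,0,-0.1,0,0],[0,0,0,0,-0.1,0,-0.3],[0,0,0,0,-0.1,0,-0.3],[0,0,0,0,-0.1,0,-0.3]]}}

```text
t: 12.15
tcp_pos: [0.5647, 0.0584, 0.0621]
tool_rot: [-0.685, -0.014, 0.014, 0.728]
force: [-0.1, -0.2, 0.6]
finger_gap: 0.648
```

```bash
python3 chk.py 0.1 w11
```

```text
t 12.15 tcp [0.5647 0.0584 0.0621] F [-0.12 -0.19  0.6 ] M [-0.01  0.02 -0.04] gap 0.6479
cart in seat x -0.0045 y -0.0001 z -0.0014 row to az [-6.000e-02  1.000e-03  0.000e+00  1.000e-03 -9.867e+00  6.910e-01]
top-of-barrel slope -0.0156, axis z at x=0: 0.0015, at 86: 0.0002
tip x-134: -0.0052
barrel y -0.0167 0.0153
```

View pics/w11.png

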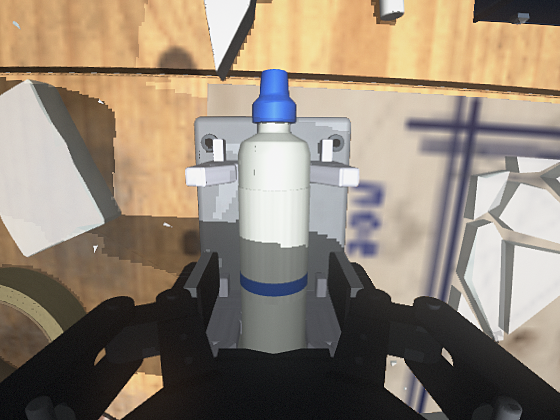

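Call:
{"name": "step_arm", "arguments": {"moves": [[0,0,0,0,-2,0.12,-0.3],[0,0,0,0,-5,0.3,-0.3],[-0.06,0,0,0,-9.8,0.6,-0.3],[-0.06,0,0,0,-15,1,-0.3],[-0.06,0,0,0,-18,-3,-0.3],[-0.06,0,0,0,-20.5,-8,-0.3],[-0.06,0,0,0.2,-21,-11.5,-0.3],[-0.06,0,0,0.2,-21,-11.5,-0.3],[-0.06,0,0,0.2,-21,-11.5,-0.3]]}}

```text
t: 13.32
tcp_pos: [0.5709, -0.0683, 0.2644]
tool_rot: [-0.706, -0.013, 0.014, 0.708]
force: [0.5, 0.2, -0.3]
finger_gap: 0.65
```

```bash
cat > look.py <<'E'
from ins import *
import sys
s=snapshot("wrist"); st=sense(); cv2.imwrite(f"pics/{sys.argv[1]}.png",s["frame"][:,:,::-1]); pickle.dump((s,st),open(f"pics/{sys.argv[1]}.pkl","wb"))
W=cloud(s); print(st["t"],st["tcp_pos"],st["force"])
d=W[...,:2]-seat; D=np.dstack([d@ex,d@ey,W[...,2]-0.055])
m=(D[...,2]>0.005)&(D[...,2]<0.03)&(abs(D[...,1])<0.003)&(D[...,0]>0.012)&(D[...,0]<0.095)
q=D[m]; p=np.polyfit(q[:,0],q[:,2],1); print("slope %.4f, axis z at 0: %.4f, at 86: %.4f"%(p[0],p[1]-.016,np.polyval(p,.086)-.016))
for lo,hi in((.015,.04),(.05,.078)):
    q=D[(D[...,2]>-.003)&(D[...,2]<0.03)&(abs(D[...,1])<0.02)&(D[...,0]>lo)&(D[...,0]<hi)]; print("barrel y",q[:,1].min(),q[:,1].max())
q=D[(D[...,2]>-0.02)&(D[...,2]<0.03)&(abs(D[...,1])<0.012)&(D[...,0]>0.11)&(D[...,0]<0.15)]; print("tip x-134: %.4f"%(np.sort(q[:,0])[-3]-.134))
q=D[(D[...,2]>0.008)&(D[...,2]<0.02)&(abs(D[...,1])<0.01)&(D[...,0]>-.02)&(D[...,0]<0.02)]; print("flange rear x",np.sort(q[:,0])[:5]+.005)
q=D[(D[...,2]>0.05)&(D[...,2]<0.065)&(abs(D[...,1])<0.03)&(D[...,0]>-.2)&(D[...,0]<-0.09)]; print("paddle x,y,z",q.min(0),q.max(0)) if len(q) else 0
E
python3 look.py w12
```

```text
13.375 [ 0.57094269 -0.06786459  0.26429267] [-0.56224697 -0.5409283  -0.20114298]
slope -0.0024, axis z at 0: 0.0005, at 86: 0.0003
barrel y -0.016789861419474347 0.014866723383125969
barrel y -0.016547282014269436 0.01537598719611498Traceback (most recent call last):
  File "look.py", line 10, in <module>
    q=D[(D[...,2]>-0.02)&(D[...,2]<0.03)&(abs(D[...,1])<0.012)&(D[...,0]>0.11)&(D[...,0]<0.15)]; print("tip x-134: %.4f"%(np.sort(q[:,0])[-3]-.134))
                                                                                                                          ~~~~~~~~~~~~~~~^^^^
IndexError: index -3 is out of bounds for axis 0 with size 0
```

View pics/w12.png

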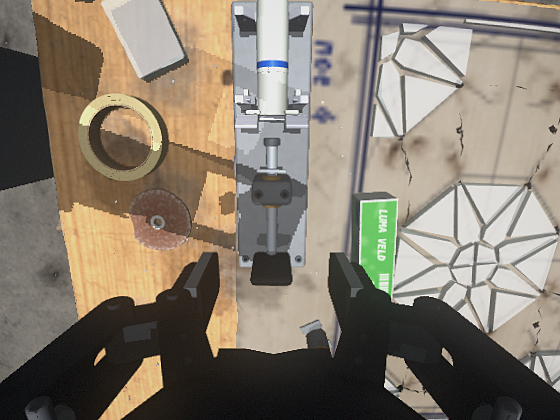

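```bash
python3 - <<'E'
from ins import *
s,st=pickle.load(open("pics/w12.pkl","rb")); W=cloud(s)
d=W[...,:2]-seat; D=np.dstack([d@ex,d@ey,W[...,2]-0.055])
q=D[(D[...,2]>0.057)&(D[...,2]<0.064)&(abs(D[...,1])<0.03)&(D[...,0]>-.2)&(D[...,0]<-0.15)]; print("paddle top",len(q),np.percentile(q,[1,50,99],axis=0).round(4))
st=sense()
p=seat+ex*(-0.215)
for z in (.2,.105): print(toolrows(st,[*p,z],Rtool(th)).round(3))
E
```

```text
paddle top 402 [[-0.1782 -0.0199  0.0571]
 [-0.1719 -0.0005  0.0596]
 [-0.1673  0.0208  0.0616]]
[-1.000e-03  1.000e-03 -1.000e-03 -2.010e-01  6.412e+00 -1.248e+01]
[-1.0000e-03  1.0000e-03 -1.0000e-03 -1.9300e-01  1.5912e+01 -1.2494e+01]
```

Call:
{"name": "step_arm", "arguments": {"moves": [[0,0,0,-0.1,0.5,-5,0.3],[0,0,0,-0.2,1,-10,1],[0,0,0,-0.2,4,-12.5,1],[0,0,0,-0.2,9,-12.5,1],[0,0,0,-0.2,13,-12.5,1],[0,0,0,-0.2,15.9,-12.5,1],[0,0,0,-0.2,15.9,-12.5,1],[0,0,0,-0.2,15.9,-12.5,1]]}}

```text
t: 14.38
tcp_pos: [0.5745, -0.1921, 0.1059]
tool_rot: [-0.707, -0.014, 0.014, 0.707]
force: [0.2, 0.0, 0.4]
finger_gap: -0.002
```

```bash
cat > pr.py <<'E'
from ins import *
st=sense(); d=st["tcp_pos"][:2]-seat; f=st["force"][:2]
print("t",st["t"],"tcp x %.4f y %.4f z %.4f"%(d@ex,d@ey,st["tcp_pos"][2]),"Fx %.2f Fy %.2f Fz %.2f"%(f@ex,f@ey,st["force"][2]),"gap",round(st["finger_gap"],3), "rot",(R.from_quat(st["tool_rot"]).inv()*Rtool(th)).as_rotvec().round(4))
E
python3 pr.py; python3 look.py w13 2>/dev/null
```

```text
t 14.375 tcp x -0.2145 y -0.0007 z 0.1059 Fx 0.02 Fy -0.23 Fz 0.45 gap -0.002 rot [-0.0009  0.0023  0.0002]
14.425 [ 0.57481978 -0.19243653  0.10648398] [ 0.13838341 -0.4021019   0.12360723]
```

View pics/w13.png

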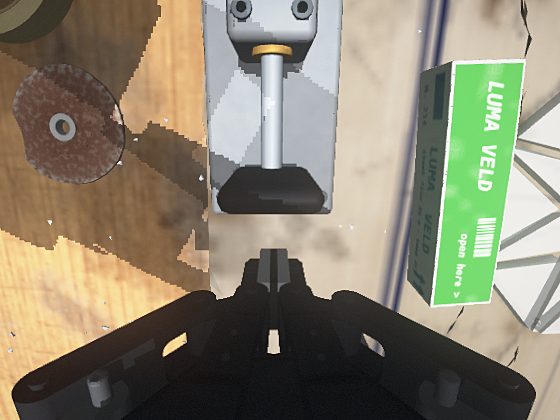

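Call:
{"name": "step_arm", "arguments": {"moves": [[0,0,0,0,0,0.7,1],[0,0,0,0,0,1.4,1],[0,0,0,0,0,2,1],[0,0,0,0,0,2.4,1],[0,0,0,0,0,2.8,1],[0,0,0,0,0,3.2,1],[0,0,0,0,0,3.6,1],[0,0,0,0,0,4,1],[0,0,0,0,0,4.4,1],[0,0,0,0,0,4.8,1],[0,0,0,0,0,5,1]]}}

```text
t: 15.8
tcp_pos: [0.5731, -0.1455, 0.1068]
tool_rot: [0.709, 0.016, -0.014, -0.705]
force: [-2.4, -8.8, -0.7]
finger_gap: -0.006
```

```bash
python3 pr.py
```

```text
t 15.8 tcp x -0.1680 y -0.0011 z 0.1068 Fx -8.67 Fy 2.70 Fz -0.74 gap -0.006 rot [0.0052 0.0035 0.002 ]
```

Call:
{"name": "step_arm", "arguments": {"moves": [[0,0,0,0,0,0.3,1],[0,0,0,0,0,0.6,1],[0,0,0,0,0,0.9,1],[0,0,0,0,0,1.15,1],[0,0,0,0,0,1.15,1]]}}

```text
t: 16.42
tcp_pos: [0.5728, -0.1368, 0.1069]
tool_rot: [0.71, 0.016, -0.014, -0.703]
force: [-1.7, -8.1, -0.8]
finger_gap: -0.0
```

```bash
python3 pr.py
```

```text
t 16.425 tcp x -0.1592 y -0.0011 z 0.1069 Fx -7.99 Fy 2.02 Fz -0.77 gap -0.0 rot [0.0098 0.0047 0.0024]
```

Call:
{"name": "step_arm", "arguments": {"moves": [[0.01,0.005,0,0,0,0.3,1],[0.01,0.005,0,-0.05,0,0.5,1],[0.01,0.005,0,-0.05,0,0.6,1],[0.01,0.005,0,-0.05,0,0.6,1]]}}

```text
t: 16.92
tcp_pos: [0.5726, -0.1338, 0.1068]
tool_rot: [0.709, 0.015, -0.013, -0.705]
force: [-1.5, -9.0, -1.3]
finger_gap: 0.001
```

```bash
python3 pr.py
```

```text
t 16.925 tcp x -0.1562 y -0.0010 z 0.1068 Fx -8.98 Fy 1.89 Fz -1.31 gap 0.001 rot [0.0048 0.0008 0.0035]
```

Call:
{"name": "step_arm", "arguments": {"moves": [[0,0,0,0,0,0.3,1],[0.005,0,0,0,0,0.55,1],[0.005,0,0,0,0,0.7,1],[0.005,0,0,0,0,0.7,1]]}}

```text
t: 17.42
tcp_pos: [0.5724, -0.1296, 0.1068]
tool_rot: [0.709, 0.016, -0.013, -0.705]
force: [-1.6, -8.3, -0.8]
finger_gap: 0.0
```

```bash
python3 pr.py
```

```text
t 17.425 tcp x -0.1521 y -0.0011 z 0.1068 Fx -8.19 Fy 1.91 Fz -0.80 gap 0.0 rot [0.0045 0.002  0.0038]
```

Call:
{"name": "step_arm", "arguments": {"moves": [[0,0,0,0,0,0.3,1],[0.005,0,0,0,0,0.55,1],[0.005,0,0,0,0,0.7,1],[0.005,0,0,0,0,0.7,1]]}}

```text
t: 17.92
tcp_pos: [0.5723, -0.1255, 0.1068]
tool_rot: [0.708, 0.016, -0.013, -0.706]
force: [-1.3, -8.1, -0.9]
finger_gap: 0.001
```

```bash
python3 pr.py
```

```text
t 17.925 tcp x -0.1479 y -0.0011 z 0.1068 Fx -8.07 Fy 1.61 Fz -0.89 gap 0.001 rot [0.0042 0.0032 0.004 ]
```

Call:
{"name": "step_arm", "arguments": {"moves": [[0,0,0,0,0,0.3,1],[0.005,0,0,0,0,0.55,1],[0.005,0,0,0,0,0.7,1],[0.005,0,0,0,0,0.7,1]]}}

```text
t: 18.42
tcp_pos: [0.5722, -0.1213, 0.1068]
tool_rot: [0.708, 0.017, -0.014, -0.706]
force: [-2.0, -8.4, -1.0]
finger_gap: -0.005
```

```bash
python3 pr.py
```

```text
t 18.425 tcp x -0.1437 y -0.0011 z 0.1068 Fx -8.31 Fy 2.33 Fz -1.00 gap -0.005 rot [0.0038 0.0045 0.0042]
```

Call:
{"name": "step_arm", "arguments": {"moves": [[0,0,0,0,0,0.3,1],[0.005,0,0,0,0,0.55,1],[0.005,0.003,0,0,0,0.7,1],[0.005,0.003,0,0,0,0.7,1]]}}

```text
t: 18.92
tcp_pos: [0.572, -0.1171, 0.1068]
tool_rot: [0.708, 0.016, -0.013, -0.706]
force: [-2.1, -8.4, -1.4]
finger_gap: -0.0
```

```bash
python3 pr.py
```

```text
t 18.925 tcp x -0.1395 y -0.0011 z 0.1068 Fx -8.32 Fy 2.44 Fz -1.37 gap -0.0 rot [0.0034 0.0028 0.0044]
```

Call:
{"name": "step_arm", "arguments": {"moves": [[0,0,0,0,0,0.3,1],[0.005,0,0,0,0,0.5,1],[0.005,0.003,0,0,0,0.6,1],[0.005,0.003,0,0,0,0.6,1]]}}

```text
t: 19.42
tcp_pos: [0.5719, -0.1148, 0.1068]
tool_rot: [0.709, 0.016, -0.012, -0.705]
force: [-2.9, -10.7, -0.6]
finger_gap: -0.004
```

```bash
python3 pr.py
```

```text
t 19.425 tcp x -0.1373 y -0.0011 z 0.1068 Fx -10.61 Fy 3.35 Fz -0.64 gap -0.004 rot [0.0045 0.0015 0.0045]
```

Force has risen to 10.6 N, so the rod has met the piston. I'll go in smaller steps from here.

Call:
{"name": "step_arm", "arguments": {"moves": [[0,0,0,0,0,0.35,1],[0.004,0,0,0,0,0.5,1],[0.004,0,0,0,0,0.6,1],[0.004,0,0,0,0,0.6,1]]}}

```text
t: 19.92
tcp_pos: [0.5719, -0.1135, 0.1068]
tool_rot: [0.71, 0.017, -0.013, -0.704]
force: [-2.7, -14.2, -2.5]
finger_gap: 0.001
```

```bash
python3 pr.py
```

```text
t 19.925 tcp x -0.1359 y -0.0011 z 0.1068 Fx -14.11 Fy 3.26 Fz -2.52 gap 0.001 rot [0.008  0.0037 0.0047]
```

Call:
{"name": "step_arm", "arguments": {"moves": [[0,0,0,0,0,0.45,1],[0.006,0.003,0,0,0,0.6,1],[0.006,0.003,0,0,0,0.65,1],[0.006,0.003,0,0,0,0.65,1]]}}

```text
t: 20.42
tcp_pos: [0.5718, -0.112, 0.1069]
tool_rot: [0.71, 0.016, -0.013, -0.703]
force: [-3.5, -14.7, -0.7]
finger_gap: -0.004
```

```bash
python3 pr.py
```

```text
t 20.425 tcp x -0.1344 y -0.0011 z 0.1069 Fx -14.59 Fy 4.10 Fz -0.72 gap -0.004 rot [0.01  0.003 0.005]
```

Call:
{"name": "step_arm", "arguments": {"moves": [[0,0,0,0,0,0.5,1],[0.008,0.002,0,0,0,0.6,1],[0.008,0.002,0,0,0,0.65,1],[0.008,0.002,0,0,0,0.65,1]]}}

```text
t: 20.92
tcp_pos: [0.5718, -0.1106, 0.1069]
tool_rot: [0.711, 0.017, -0.013, -0.703]
force: [-3.2, -15.7, -2.5]
finger_gap: 0.001
```

```bash
python3 pr.py
```

```text
t 20.925 tcp x -0.1331 y -0.0012 z 0.1069 Fx -15.54 Fy 3.75 Fz -2.53 gap 0.001 rot [0.0103 0.0034 0.0052]
```

Call:
{"name": "step_arm", "arguments": {"moves": [[0,0,0,0,0,0.5,1],[0.008,0.002,0,0,0,0.65,1],[0.008,0.002,0,0,0,0.7,1],[0.008,0.002,0,0,0,0.7,1]]}}

```text
t: 21.42
tcp_pos: [0.5718, -0.1098, 0.1069]
tool_rot: [0.711, 0.017, -0.013, -0.703]
force: [-3.1, -18.8, -2.7]
finger_gap: 0.004
```

```bash
python3 pr.py
```

```text
t 21.425 tcp x -0.1322 y -0.0012 z 0.1069 Fx -18.65 Fy 3.84 Fz -2.70 gap 0.004 rot [0.012  0.0042 0.0054]
```

Call:
{"name": "step_arm", "arguments": {"moves": [[0,0,0,0,0,0.55,1],[0.008,0.002,0,0,0,0.68,1],[0.008,0.002,0,0,0,0.72,1],[0.008,0.002,0,0,0,0.72,1]]}}

```text
t: 21.92
tcp_pos: [0.5718, -0.1098, 0.1069]
tool_rot: [0.712, 0.018, -0.013, -0.702]
force: [-4.3, -22.1, -2.7]
finger_gap: -0.0
```

```bash
python3 pr.py; python3 pr.py
```

```text
t 21.925 tcp x -0.1322 y -0.0012 z 0.1069 Fx -21.89 Fy 5.13 Fz -2.67 gap -0.0 rot [0.0154 0.0055 0.0057]
t 21.925 tcp x -0.1322 y -0.0012 z 0.1069 Fx -21.89 Fy 5.13 Fz -2.67 gap -0.0 rot [0.0154 0.0055 0.0057]
```

Call:
{"name": "step_arm", "arguments": {"moves": [[0.004,0,0,0,0,0.7,1],[0.004,0,0,0,0,0.7,1],[0.004,0,0,0,0,0.55,1],[0,0,0,0,0,0.4,1],[0,0,0,0,0,0.25,1],[0,0,0,0,0,0.1,1],[0,0,0,0,0,-0.1,1],[0,0,0,0,0,-0.5,1],[0,0,0,0,0,-1.5,1],[0,0,0,0,0,-3,1],[0,0,0,0,0,-3,1]]}}

```text
t: 23.3
tcp_pos: [0.5736, -0.1414, 0.1075]
tool_rot: [0.713, 0.017, -0.012, -0.701]
force: [0.5, 0.7, -0.6]
finger_gap: -0.002
```

```bash
python3 pr.py
```

```text
t 23.3 tcp x -0.1639 y -0.0018 z 0.1075 Fx 0.68 Fy -0.53 Fz -0.58 gap -0.002 rot [0.016  0.0036 0.0068]
```

Call:
{"name": "step_arm", "arguments": {"moves": [[0.016,0,0,0,-4,-0.5,1],[0.016,0,0,0,-9,-0.5,1],[0.016,0,0.005,0,-13,2,1],[0.016,0,0.005,0,-16,6,1],[0.016,0,0.005,0,-16,9,1],[0.016,0,0.005,0,-16,11,1],[0.016,0,0.005,0,-16,11,1],[0.016,0,0.005,0,-16,11,1]]}}

```text
t: 24.3
tcp_pos: [0.5679, -0.0297, 0.2652]
tool_rot: [0.707, 0.015, -0.014, -0.707]
force: [0.9, 0.3, 0.8]
finger_gap: 0.001
```

```bash
python3 look.py w14
```

```text
24.35 [ 0.56795616 -0.02995019  0.26522431] [ 0.00619464 -1.18172186 -0.29520353]
slope -0.0000, axis z at 0: 0.0005, at 86: 0.0005
barrel y -0.016739994101144386 0.014768772604424382
barrel y -0.01738877823311725 0.01440334901658256
tip x-134: -0.0010
flange rear x [-0.0146634  -0.00050566 -0.0004864  -0.00047041 -0.00041331]
paddle x,y,z [-0.11117602 -0.02066197  0.05030073] [-0.10778429  0.02082721  0.05851009]
```

View pics/w14.png

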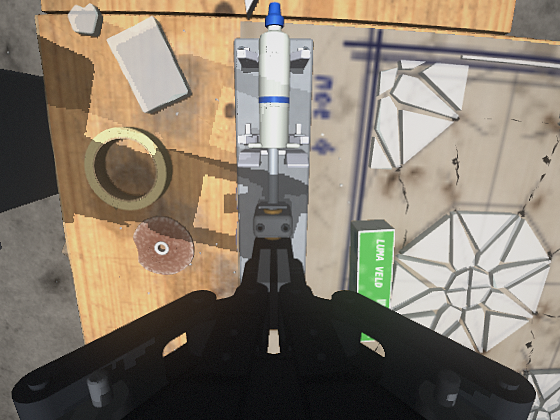

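The cartridge is level, with its origin at about the seat in x, and the hand is clear of everything. Handing in.

```bash
python3 -c "
from station import *
print(sense()['force'], sign_off())"
```

```text
the job is handed in; nothing more can be done
[ 0.00619464 -1.18172186 -0.29520353] None
```

The cartridge is loaded in the dispenser, the thrust rod is pressed up against the piston, and the job was handed in at about 24 s of the 72 s allowed. `sign_off` gave no verdict.

- **Loading:** I gripped the barrel 41 mm ahead of the flange with 30 N and lowered it into both slots. On the way past the leaf springs it pitched about 0.06 rad nose-down in the grip. I levelled it by tilting the tool; the highest wrist force I read was about 10 N. I then let go, with the flange resting on the keeper.
- **Pressing:** I pushed the paddle with closed fingers. The brake dragged with about 8 to 9 N, and the force rose once the rod met the piston. I stopped at 21.9 N with the rod no longer moving, which puts about 13 N on the piston, then backed off.

**Last checks, from the wrist camera after letting go:**

| Quantity | Reading | Limit |
|---|---|---|
| Barrel slope | 0.000 rad | 0.06 rad |
| Height error | about 0.5 mm | 2.5 mm |
| Sideways error | about 1 to 1.5 mm | 2.5 mm |
| Position along x, from the flange | -0.5 mm | -1.5 mm |
| Position along x, from the nozzle tip | -1.0 mm | -1.5 mm |

The two readings along x differ by 0.5 mm, within the 2 mm calibration. The hand was clear of everything.

**Not measured:** I had no way to check that the rod still presses with over 7 N after I let go. I am relying on the brake, which the task says keeps up to 9 N on the piston. I saw no bystander touched, but I did not re-measure where they stand.

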